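# Stack a hand printing block in its glue-up jig

### The job

Build up the printing block in the corner-post jig, where its thick body already lies: first lay the plain oblong spacer board on the body and let go of it, then lay the handle board on the spacer with its handle up. Leave all three boards lying flat on one another and square between the four corner posts.

Things in the scene. Friction and masses are not known exactly. Their poses are not given: they have to be found in the camera images.
- jig: Fixed glue-up jig: plywood base 150 x 110 x 12 mm, four aluminium angle posts at the corners of a pocket 116 (x) x 72 (y) mm. Pocket floor 12 mm, post tops 66 mm above the table. Post legs 4 mm thick cover 16 mm of each side from the corner; between them the sides are open: 84 mm long sides, 40 mm short sides. Origin: centre of the base's underside, on the table; x along the long side, z up.
- block_body: Thick body of the printing block, a loose plain wooden block 100 (x) x 56 (y) x 30 (z) mm, about 120 g, that already lies flat in the jig's pocket; its top is 42 mm above the table. Origin: centre of its underside; z up.
- spacer: Spacer: a loose plain oblong wooden board 100 (x) x 56 (y) x 15 (z) mm, about 60 g, lying flat on the table to the left or right of the jig. Origin: centre of its underside; z up. It is the same either way round. A square offcut of the same wood and thickness, 56 x 56 mm, also lies about and is not wanted.
- handle_board: Handle board: loose wooden board 100 (x) x 56 (y) x 12 mm with a bar handle on the middle of its top, 60 (x) x 24 (y) mm, 28 mm high (40 overall), about 90 g. Lies flat, handle up, on the table, across the jig from the spacer. Origin: centre of its underside; z up. Same either way round. Not the round knobbed stamp, 64 mm across, lying farther off.

How it is judged:
By the outcome, as a careful person would: the job done as asked, in the order asked, and still so for the second after the job is handed in, with the robot touching nothing.
It also fails if it takes over 61 s, if anything falls off the work surface, if the arm or the gripper's body presses on something with over 40 N, if the wrist force passes 120 N, or if a joint passes its speed limit or range.

### The arm

A 7-joint arm with a two-finger parallel gripper is mounted at the origin on the work surface. World frame = base frame: x ahead of the robot, y to its left, z up, the work surface at z = 0. Lengths are in mm, angles in rad, forces in N, time in s.
With the tool pointing down it reaches from about 400 to 875 mm from the base axis. Payload 4.4 kg.
Tool frame: the origin (TCP) lies where the fingers leave the gripper's body, on its centre line; the fingertips stand 73 mm ahead of it and the grasp point (between the pads) lies 54 mm ahead of it; z points along the fingers, y is the line along which they close (so a half turn about z gives the same grasp; the last joint's range is limited). The gripper opens to 85 mm and grips with 20 to 120 N. Pads are 22 mm wide; open, the fingers measure 114 mm over their backs; the gripper's body (76 mm by 85 mm) begins 54 mm behind the grasp point. The pads swing forward as they close: fully open they stand 13 mm farther back than shut.
Start: joints at [-0.066, 0.628, 0.038, 1.517, -0.027, 0.996, -0.02], TCP at [650.013, 0.024, 303.913] pointing down, gripper open.
Joint ranges: [-3.06, 3.06], [-0.37, 2.12], [-1.25, 1.32], [0.18, 2.47], [-1.1, 4.24], [0.23, 1.98], [-2.94, 2.94]. Speed limits (rad/s): [2.57, 2.57, 3.14, 3.14, 3.14, 3.14, 3.14].

### API

Orientations are given as [roll, pitch, yaw] about the fixed x, y, z axes, in that order (R = Rz(yaw) Ry(pitch) Rx(roll)).
In Python, from cell import ctrl gives the robot as it stands.
- The arm moves only by the tool send_rows, never from a script. Its argument "rows" is a list that holds one entry, the list of rows, each a list of 6 numbers: the shift along the tool's x, y, z in cm, then the turn, a rotation vector about the tool's x, y, z in rad. In form: [[[tx, ty, tz, wx, wy, wz], ...]]. A call has 1 to 10 rows; each row is the pose to reach, as a shift and turn from the pose commanded when the call began, along the tool's axes at that moment; what a row does not reach only later rows make up. A row lasts 1/10 s, in which the tool goes at most 50 mm and 8.59 degrees, less where a joint would pass 70% of its speed; a pose out of reach is approached as far as the arm can. A call with a gripper value outside its range is refused whole. "grip" is the closure in counts, from 0 (fully open) to 255 (shut), set as the call begins (left out, the last holds). The fingers move at their own pace and stop on an object; the grip force is fixed at half the most. Time passes only in rows, so rows that repeat a pose let the fingers close. It gives the time, the measured TCP pose, the force, the opening and the grip force at its end, in the units of the state.
- ctrl.read_state(): the state, without advancing time (a new reading comes with each control period).
- ctrl.get_image(name): name is "scene" or "side" or "wrist"; returns a dict with "pixels" (400x640x3 uint8, red, green, blue), "fx", "fy", "cx", "cy" (pixels), "extrinsics" (4x4, takes a point from camera to world coordinates); the wrist camera has in their place "mount" (4x4, takes a point from camera to tool coordinates, whose origin is the TCP and whose axes are the flange's). Camera axes: x right, y up, looking along -z (the intrinsics and any distortion apply to the point x, -y, -z); pixel columns grow to the right and rows downward; lengths in mm; the calibration is good to about 2 mm. A picture is of the moment at which its call begins: read the wrist's pose just before it. There is no depth.
- ctrl.finish_job(): hands the job in; it is judged then, once.
The state is a dict: "clock": time; "qpos": joint angles; "qd": joint speeds; "tau": joint torques, N m; "eef_pos": TCP position; "tool_rot": TCP orientation; "force": force on the tool from outside, world axes, zero at the start; "torque": the same for the moment, N m; "width": finger opening in mm; "gripper_force": force on a finger pad.
Only numpy, scipy, OpenCV 4.12 (cv2) and the standard library are available. Lean on these libraries where they do the work, as an engineer would, in place of code of your own. Each camera call takes 0.05 s, during which the arm holds its last target. There are 200 camera calls.

## Working session

There is one attempt and no reset: what is moved stays moved. The work goes in short steps, Python scripts to look and compute and a tool call to move; the robot and the scene stay as the last step left them, time stands still between calls to the robot, and variables do not carry over. Pictures are saved under pics/ and viewed, at most 10 in all, crops included, and the job is handed in when it is done.

Besides the shell and the picture viewer there is one more tool, called after ">>>" by a JSON object that holds its "name" and its "arguments", one argument or row to a line. send_rows: Moves the arm, as the interface text tells. Its arguments: {"type":"object","properties":{"rows":{"type":"array","items":{"type":"array","items":{"type":"array","items":{"type":"number"}}}},"grip":{"type":"number"}},"required":["rows"]}

```bash
ls; mkdir -p pics; python3 - <<'E'
from cell import ctrl
import cv2,numpy as np
s=ctrl.read_state();print(s)
for n in("scene","side","wrist"):
    d=ctrl.get_image(n);cv2.imwrite(f"pics/{n}0.png",d["pixels"][:,:,::-1])
    print(n,{k:(np.round(v,3).tolist() if not isinstance(v,float) else v) for k,v in d.items() if k!="pixels"})
E
```

```text
pics
{'clock': 0.0, 'qpos': array([-0.06583896,  0.62930574,  0.03842818,  1.51834798, -0.02701922,
        0.99633346, -0.01997858]), 'qd': array([-0.00048588, -0.00068672, -0.00118765, -0.00061889, -0.00134822,
       -0.00012619,  0.00023743]), 'tau': array([-1.11932164e-03, -5.63405585e+01,  1.22606792e+00, -1.93450052e+01,
        1.09587883e-02,  1.05136272e-02, -8.84369996e-06]), 'eef_pos': array([6.49513752e+02, 6.83906024e-02, 3.03021301e+02]), 'tool_rot': array([-3.13971536e+00, -1.74228198e-06,  1.57085784e+00]), 'force': array([-0.23962901,  0.17963378, -0.675694  ]), 'torque': array([0.0273531 , 0.02338441, 0.05050643]), 'gripper_force': 0.0, 'width': 85.51604461020398}
scene {'fx': 464.53864881529006, 'fy': 464.53864881529006, 'cx': 320.504803056402, 'cy': 202.33258064704458, 'extrinsics': [[-0.538, -0.674, 0.506, 1078.553], [0.843, -0.437, 0.313, 354.367], [0.01, 0.595, 0.804, 924.919], [0.0, 0.0, 0.0, 1.0]]}
side {'fx': 401.7964397304996, 'fy': 401.7964397304996, 'cx': 322.70877116283026, 'cy': 192.2741599681136, 'extrinsics': [[-0.865, 0.377, -0.331, 199.12], [-0.501, -0.668, 0.55, 537.383], [-0.014, 0.642, 0.767, 760.841], [0.0, 0.0, 0.0, 1.0]]}
wrist {'fx': 326.7387407544015, 'fy': 326.7387407544015, 'cx': 319.3520598691924, 'cy': 205.25510098637588, 'mount': [[-0.001, 0.949, 0.316, 81.456], [1.0, 0.001, -0.0, 0.997], [-0.001, 0.316, -0.949, -69.756], [0.0, 0.0, 0.0, 1.0]]}
```

View pics/scene0.png

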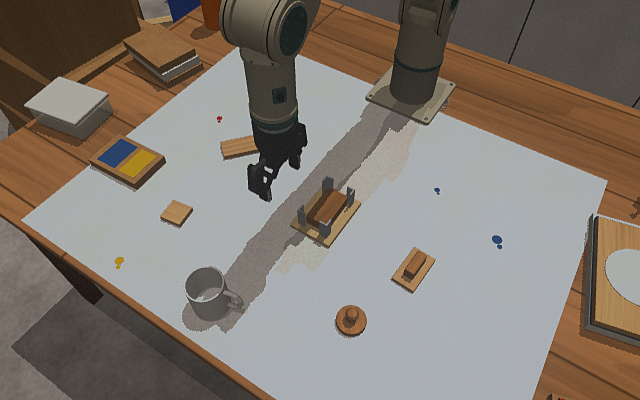

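View pics/wrist0.png

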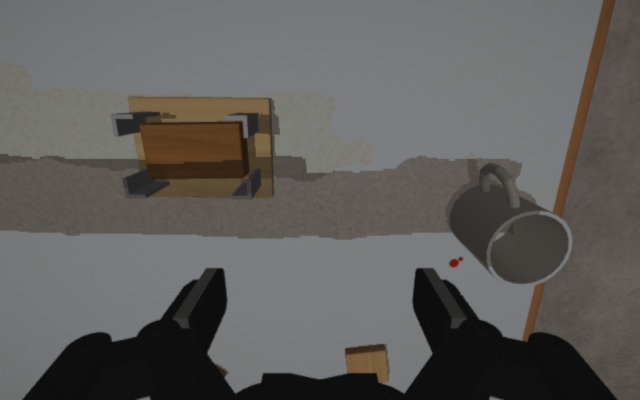

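The scene view shows the jig at (327,213), the spacer partly hidden at (238,147), the offcut at (177,213), the handle board at (413,270) and the stamp at (351,320). In the wrist view the jig base corners are about (130,97), (271,97), (273,197) and (138,197).

```bash
cat > h.py <<'E'
from cell import ctrl
import cv2,numpy as np
from scipy.spatial.transform import Rotation as Ro
def snap(n,f=None):
    s=ctrl.read_state();d=ctrl.get_image(n)
    if n=="wrist":
        T=np.eye(4);T[:3,:3]=Ro.from_euler("xyz",s["tool_rot"]).as_matrix();T[:3,3]=s["eef_pos"];d["T"]=T@np.array(d["mount"])
    else: d["T"]=np.array(d["extrinsics"])
    if f: cv2.imwrite(f"pics/{f}.png",d["pixels"][:,:,::-1])
    return d
def p2w(d,uv,z):
    uv=np.atleast_2d(np.asarray(uv,float))
    r=np.c_[(uv[:,0]-d["cx"])/d["fx"],-(uv[:,1]-d["cy"])/d["fy"],-np.ones(len(uv))]@d["T"][:3,:3].T
    o=d["T"][:3,3]; return o+r*((z-o[2])/r[:,2])[:,None]
def w2p(d,P):
    q=(np.atleast_2d(P)-d["T"][:3,3])@d["T"][:3,:3]
    return np.c_[d["cx"]-d["fx"]*q[:,0]/q[:,2],d["cy"]+d["fy"]*q[:,1]/q[:,2]]
E
python3 - <<'E'
from h import *
d=snap("scene");np.set_printoptions(precision=1,suppress=True)
print(p2w(d,[[238,147],[413,270],[177,213],[351,320]],15))
w=snap("wrist");print(p2w(w,[[130,97],[271,97],[273,197],[138,197]],12));print(p2w(w,[[140,123],[240,122],[250,178],[147,179]],42))
s=snap("side","side0")
E
```

```text
[[ 470.9 -283.    15. ]
 [ 551.4  271.1   15. ]
 [ 719.  -270.1   15. ]
 [ 725.2  214.4   15. ]]
[[451.9  81.2  12. ]
 [599.8  81.1  12. ]
 [597.  -28.6  12. ]
 [441.  -28.5  12. ]]
[[473.8  56.9  42. ]
 [572.4  57.8  42. ]
 [578.5   1.2  42. ]
 [471.2   0.2  42. ]]
```

View pics/side0.png

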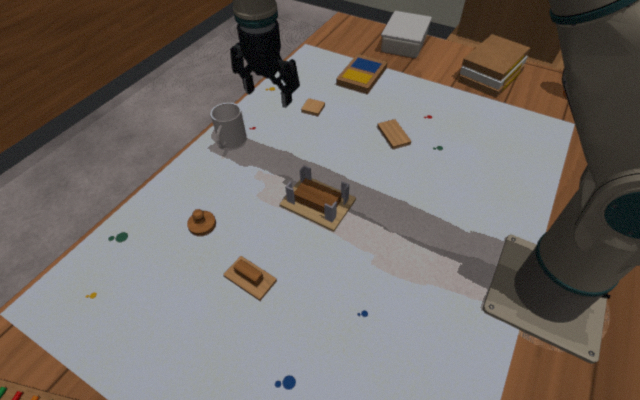

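The side view shows the spacer at (394,133), the handle board at (250,277) and the jig at (318,200).

```bash
cat >> h.py <<'E'
def rect(d,px,z,lo=(5,60,40),hi=(25,255,255),rad=60,dbg=None):
    """min-area rectangle (world) of the wood-coloured blob nearest px, outline put on plane z"""
    hsv=cv2.cvtColor(d["pixels"],cv2.COLOR_RGB2HSV);m=cv2.inRange(hsv,lo,hi)
    n,l,st,c=cv2.connectedComponentsWithStats(m)
    ok=[i for i in range(1,n) if st[i,4]>100];i=min(ok,key=lambda i:np.hypot(*(c[i]-px)))
    ct=max(cv2.findContours((l==i).astype(np.uint8),cv2.RETR_EXTERNAL,cv2.CHAIN_APPROX_NONE)[0],key=len)[:,0]
    P=p2w(d,ct,z)[:,:2].astype(np.float32)
    (x,y),(w,h),a=cv2.minAreaRect(P)
    if w<h:w,h,a=h,w,a+90
    return dict(px=st[i].tolist(),c=(round(x,1),round(y,1)),size=(round(w,1),round(h,1)),yaw=round((a+90)%180-90,2))
E
python3 - <<'E'
from h import *
s=snap("side")
print(rect(s,(394,133),10));print(rect(s,(250,277),8))
c=snap("scene");print(rect(c,(413,270),8))
E
```

```text
{'px': [378, 119, 33, 30, 578], 'c': (460.2, -283.4), 'size': (109.0, 61.4), 'yaw': -40.46}
{'px': [224, 256, 52, 44, 1198], 'c': (541.9, 270.6), 'size': (101.8, 56.8), 'yaw': -4.11}
{'px': [391, 247, 44, 46, 1022], 'c': (544.8, 269.5), 'size': (104.1, 55.6), 'yaw': -4.45}
```

>>> {"name": "send_rows", "arguments": {
  "rows": [
    [[-28.3, -19.0, 10, 0, 0, -0.87], [-28.3, -19.0, 10, 0, 0, -0.87], [-28.3, -19.0, 10, 0, 0, -0.87], [-28.3, -19.0, 10, 0, 0, -0.87], [-28.3, -19.0, 10, 0, 0, -0.87], [-28.3, -19.0, 10, 0, 0, -0.87], [-28.3, -19.0, 10, 0, 0, -0.87], [-28.3, -19.0, 10, 0, 0, -0.87], [-28.3, -19.0, 10, 0, 0, -0.87], [-28.3, -19.0, 10, 0, 0, -0.87]]
  ]
}}

```text
clock: 1.4
eef_pos: [461.2, -282.0, 204.3]
tool_rot: [3.14, 0.001, 2.442]
force: [-0.4, -0.1, 0.7]
width: 85.2
gripper_force: 0.0
```

```bash
python3 - <<'E'
from h import *
d=snap("wrist","w1");s=ctrl.read_state();print(s["clock"],s["eef_pos"],s["tool_rot"],np.abs(s["qd"]).max(),s["qpos"])
px=w2p(d,[460,-283,15])[0];print(px,rect(d,px,15))
E
```

```text
1.45 [ 461.60678586 -281.46701478  204.44122717] [3.14003190e+00 1.20229483e-03 2.44327434e+00] 0.013187617712682901 [ 0.6348158   0.61598437 -0.20837912  1.91627128  0.20276263  0.62787728
  1.17170923]
[316.08474616 198.21748591] {'px': [279, 137, 71, 117, 7785], 'c': (459.2, -284.3), 'size': (100.5, 55.5), 'yaw': -40.08}
```

View pics/w1.png

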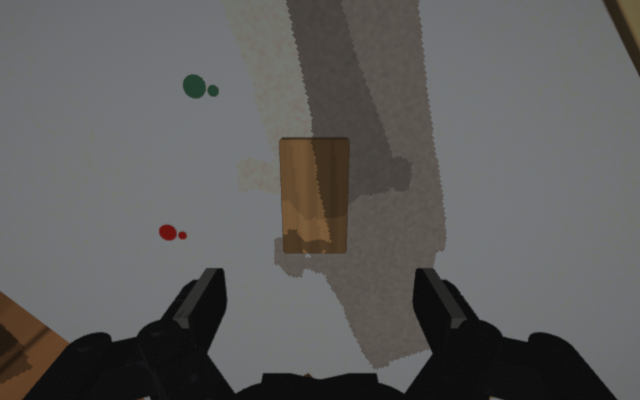

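The wrist view shows the whole spacer at (280–350, 137–253), in line with the fingers and about 4 mm to their left. I'll descend and grip it.

>>> {"name": "send_rows", "arguments": {
  "rows": [
    [[0, -0.3, 4, 0, 0, 0], [0, -0.3, 8, 0, 0, 0], [0, -0.3, 11, 0, 0, 0], [0, -0.3, 13, 0, 0, 0], [0, -0.3, 13, 0, 0, 0], [0, -0.3, 13, 0, 0, 0], [0, -0.3, 13, 0, 0, 0]]
  ]
}}

```text
clock: 2.15
eef_pos: [459.5, -285.0, 75.3]
tool_rot: [3.141, 0.003, 2.442]
force: [-0.3, 0.7, 0.4]
width: 85.6
gripper_force: 0.0
```

>>> {"name": "send_rows", "arguments": {
  "rows": [
    [[0, 0, 0, 0, 0, 0], [0, 0, 0, 0, 0, 0], [0, 0, 0, 0, 0, 0], [0, 0, 0, 0, 0, 0], [0, 0, 0, 0, 0, 0], [0, 0, 0, 0, 0, 0], [0, 0, 0, 0, 0, 0], [0, 0, 0, 0, 0, 0]]
  ],
  "grip": 255
}}

```text
clock: 2.95
eef_pos: [458.5, -285.5, 75.3]
tool_rot: [3.141, 0.002, 2.441]
force: [-1.8, 1.0, 8.0]
width: 54.5
gripper_force: 62.6
```

>>> {"name": "send_rows", "arguments": {
  "rows": [
    [[0, 0, -3, 0, 0, 0], [0, 0, -7, 0, 0, 0], [1.5, 4, -11, 0, 0, -0.1], [3, 8, -14.5, 0, 0, -0.2], [4, 12.5, -14.5, 0, 0, -0.33], [5, 17, -14.5, 0, 0, -0.45], [6, 21.5, -14.5, 0, 0, -0.58], [6.5, 26, -14.5, 0, 0, -0.7], [7, 30.5, -14.5, 0, 0, -0.7], [7.4, 34.5, -14.5, 0, 0, -0.7]]
  ]
}}

```text
clock: 3.95
eef_pos: [624.8, 28.3, 219.3]
tool_rot: [3.141, 0.001, -3.142]
force: [-0.4, -0.7, -0.6]
width: 54.0
gripper_force: 64.5
```

>>> {"name": "send_rows", "arguments": {
  "rows": [
    [[0, 0, 0, 0, 0, 0], [0, 0, 0, 0, 0, 0], [0, 0, 0, 0, 0, 0], [0, 0, 0, 0, 0, 0]]
  ]
}}

```text
clock: 4.35
eef_pos: [623.4, 24.2, 218.9]
tool_rot: [-3.14, -0.001, 3.138]
force: [0.4, -0.4, 0.6]
width: 54.4
gripper_force: 64.5
```

```bash
python3 - <<'E'
from h import *
s=ctrl.read_state();d=snap("wrist","w2");print(s["clock"],s["eef_pos"],s["tool_rot"],s["width"],s["qpos"])
print(w2p(d,[[524,27,42],[524,27,12]]))
E
```

```text
4.35 [623.39037665  24.16644344 218.91193557] [-3.14034994e+00 -7.06604342e-04  3.13842116e+00] 54.36176752612533 [ 0.14302668  0.71265835 -0.37697208  1.66742204  0.33484002  0.82674583
  1.18795569]
[[322.84141192  67.51060346]
 [322.46462617  70.70138584]]
```

View pics/w2.png

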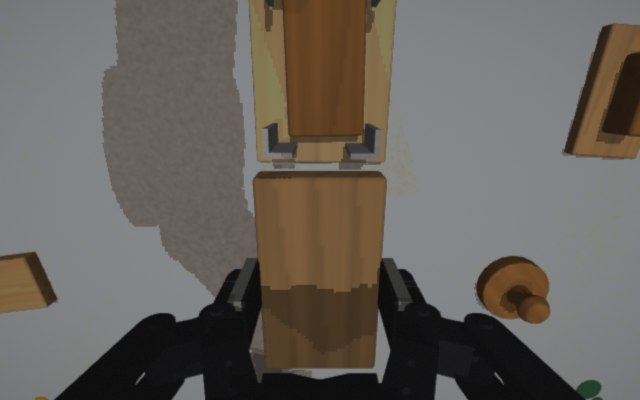

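The wrist view shows the spacer held square between the fingers, with its edges at about (255–385, 172) and (263–377, 367). Ahead of it are the jig base's front corners at (258,162) and (384,162) and the body's front corners at (289,135) and (363,135).

```bash
python3 - <<'E'
from h import *
np.set_printoptions(precision=1,suppress=True)
d=snap("wrist")
print("base",p2w(d,[[258,162],[384,162],[250,5],[396,5]],12))
print("body",p2w(d,[[289,135],[363,135],[284,5],[366,5]],42))
zt=ctrl.read_state()["eef_pos"][2]-75.3+15
print("spacer top",p2w(d,[[256,179],[385,179],[264,366],[376,366]],zt))
print("stamp, offcut",ctrl.read_state()["eef_pos"])
E
```

```text
base [[596.3 -28.   12. ]
 [596.8  79.8  12. ]
 [478.8 -26.5  12. ]
 [479.2  81.8  12. ]]
body [[570.4   2.1  42. ]
 [570.6  57.   42. ]
 [485.9   1.6  42. ]
 [486.1  55.8  42. ]]
spacer top [[575.1  -1.3 158.7]
 [575.3  51.4 158.7]
 [671.5  -3.6 158.7]
 [671.7  52.7 158.7]]
stamp, offcut [623.7  24.6 219. ]
```

>>> {"name": "send_rows", "arguments": {
  "rows": [
    [[4, 0.1, 0, 0, 0, 0], [8, 0.3, 1, 0, 0, 0], [10.2, 0.4, 4, 0, 0, 0], [10.2, 0.4, 6, 0, 0, 0], [10.2, 0.4, 6, 0, 0, 0], [10.2, 0.4, 6, 0, 0, 0], [10.2, 0.4, 6, 0, 0, 0]]
  ]
}}

```text
clock: 5.15
eef_pos: [523.3, 30.2, 160.0]
tool_rot: [3.141, 0.003, 3.14]
force: [-0.1, 0.6, -1.0]
width: 54.2
gripper_force: 64.4
```

```bash
python3 - <<'E'
from h import *
s=ctrl.read_state();print(s["clock"],s["eef_pos"],s["tool_rot"],s["force"])
for n in("scene","side"):
    d=snap(n);u,v=w2p(d,[522,28,60])[0].astype(int)
    cv2.imwrite(f"pics/{n}3.png",cv2.resize(d["pixels"][max(v-75,0):v+75,u-100:u+100,::-1],(800,600)))
E
```

```text
5.15 [523.32932878  30.18175203 159.98773224] [3.14113598e+00 2.64431196e-03 3.14004804e+00] [-0.11420195  0.64217021 -0.98109545]
```

View pics/side3.png

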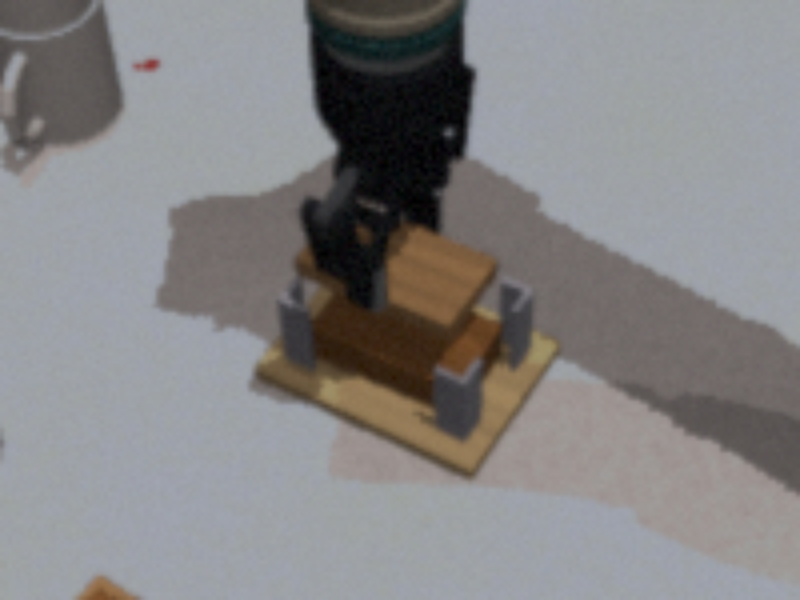

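The crop shows the spacer held above the body and between the posts; the nearest post is at (458,395). I'll lower it.

>>> {"name": "send_rows", "arguments": {
  "rows": [
    [[0.1, -0.1, 1, 0, 0, 0], [0.1, -0.1, 2, 0, 0, 0], [0.1, -0.1, 3, 0, 0, 0], [0.1, -0.1, 3.7, 0, 0, 0], [0.1, -0.1, 4.0, 0, 0, 0], [0.1, -0.1, 4.1, 0, 0, 0], [0.1, -0.1, 4.1, 0, 0, 0], [0.1, -0.1, 4.1, 0, 0, 0]]
  ]
}}

```text
clock: 6.05
eef_pos: [521.3, 29.3, 118.2]
tool_rot: [3.141, 0.001, 3.141]
force: [0.6, 0.0, -0.9]
width: 54.1
gripper_force: 64.5
```

>>> {"name": "send_rows", "arguments": {
  "rows": [
    [[0, 0, 0.1, 0, 0, 0], [0, 0, 0.1, 0, 0, 0], [0, 0, 0.1, 0, 0, 0]]
  ]
}}

```text
clock: 6.35
eef_pos: [521.4, 29.3, 117.4]
tool_rot: [3.141, 0.001, 3.141]
force: [-1.2, 0.0, 3.9]
width: 53.9
gripper_force: 65.0
```

Contact was made at 3.9 N. I'll release and lift.

>>> {"name": "send_rows", "arguments": {
  "rows": [
    [[0, 0, 0, 0, 0, 0], [0, 0, 0, 0, 0, 0], [0, 0, 0, 0, 0, 0], [0, 0, 0, 0, 0, 0], [0, 0, 0, 0, 0, 0], [0, 0, 0, 0, 0, 0], [0, 0, 0, 0, 0, 0]]
  ],
  "grip": 0
}}

```text
clock: 7.05
eef_pos: [521.0, 29.2, 116.9]
tool_rot: [3.142, 0.0, 3.141]
force: [-0.6, 0.2, 0.4]
width: 85.0
gripper_force: 0.0
```

>>> {"name": "send_rows", "arguments": {
  "rows": [
    [[0, 0, -2, 0, 0, 0], [0, 0, -6, 0, 0, 0], [0, 0, -10, 0, 0, 0], [0, 0, -10, 0, 0, 0], [0, 0, -10, 0, 0, 0], [0, 0, -10, 0, 0, 0]]
  ]
}}

```text
clock: 7.65
eef_pos: [520.3, 28.9, 216.1]
tool_rot: [-3.141, -0.002, 3.141]
force: [-0.1, -0.3, -0.2]
width: 85.4
gripper_force: 0.0
```

```bash
python3 - <<'E'
from h import *
s=ctrl.read_state();d=snap("wrist","w4");print(s["clock"],s["eef_pos"],s["tool_rot"],s["width"])
E
```

```text
7.65 [520.2501678   28.89600772 216.0725571 ] [-3.14114206e+00 -1.89350035e-03  3.14062715e+00] 85.38213385232999
```

View pics/w4.png

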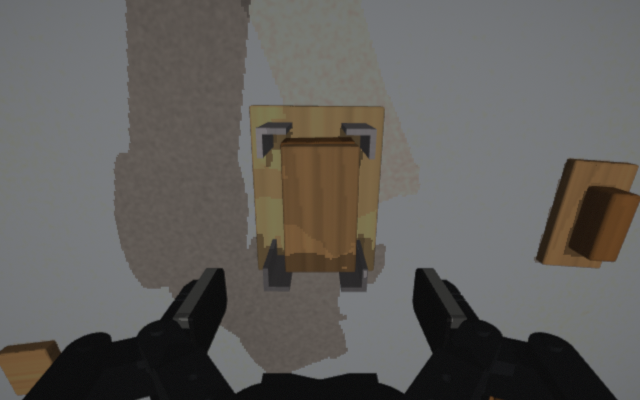

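The wrist view shows the spacer lying square on the body at (282–358, 140–271), clear of all four posts. The handle board is at right, about (586,213).

```bash
python3 - <<'E'
from h import *
np.set_printoptions(precision=1,suppress=True)
d=snap("wrist")
print("spacer",p2w(d,[[282,145],[358,145],[286,271],[356,271]],57))
print("base",p2w(d,[[250,106],[384,106],[257,269],[378,269]],12))
print("body top -x edge",p2w(d,[[282,138],[358,138]],42))
E
```

```text
spacer [[471.6   3.3  57. ]
 [471.7  56.1  57. ]
 [570.5   2.7  57. ]
 [570.6  58.   57. ]]
base [[446.7 -26.3  12. ]
 [446.9  81.1  12. ]
 [594.  -29.8  12. ]
 [594.2  84.4  12. ]]
body top -x edge [[468.6   1.7  42. ]
 [468.6  57.7  42. ]]
```

>>> {"name": "send_rows", "arguments": {
  "rows": [
    [[-0.5, 4, 0, 0, 0, 0.07], [-1, 9, 0, 0, 0, 0.07], [-1.5, 14, 0, 0, 0, 0.07], [-2, 19, 0, 0, 0, 0.07], [-2.3, 24, 0, 0, 0, 0.07], [-2.3, 24.1, 0, 0, 0, 0.07], [-2.3, 24.1, 0, 0, 0, 0.07], [-2.3, 24.1, 0, 0, 0, 0.07]]
  ]
}}

```text
clock: 8.55
eef_pos: [543.9, 268.5, 215.7]
tool_rot: [-3.139, -0.002, 3.07]
force: [0.3, -0.0, 0.0]
width: 85.6
gripper_force: 0.0
```

```bash
python3 - <<'E'
from h import *
s=ctrl.read_state();d=snap("wrist","w5");print(s["clock"],s["eef_pos"],s["tool_rot"],s["width"])
px=w2p(d,[543,270,12])[0];print(px,rect(d,px,12))
E
```

```text
8.55 [543.90452903 268.51631366 215.74361991] [-3.13896187e+00 -1.67169045e-03  3.06984314e+00] 85.62746767927335
[321.19920142 192.54777038] {'px': [289, 133, 66, 112, 7063], 'c': (542.0, 270.1), 'size': (100.1, 55.4), 'yaw': -4.4}
```

View pics/w5.png

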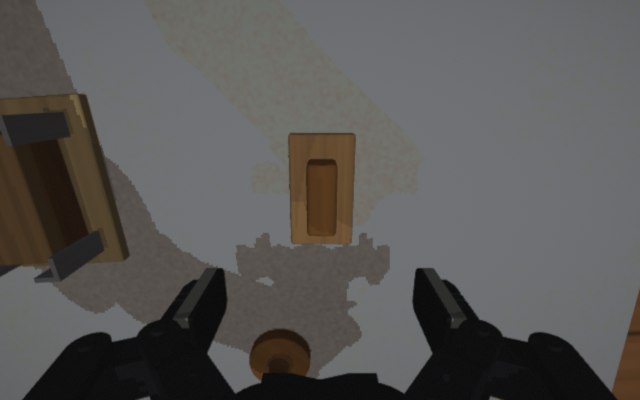

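The wrist view shows the handle board centred at (322,188), in line with the fingers and handle up. The stamp is well clear at (281,355). I'll grip the handle.

>>> {"name": "send_rows", "arguments": {
  "rows": [
    [[0.2, 0.15, 4, 0, 0, 0], [0.2, 0.15, 8, 0, 0, 0], [0.2, 0.15, 11, 0, 0, 0], [0.2, 0.15, 12.7, 0, 0, 0], [0.2, 0.15, 12.7, 0, 0, 0], [0.2, 0.15, 12.7, 0, 0, 0], [0.2, 0.15, 12.7, 0, 0, 0]]
  ]
}}

```text
clock: 9.3
eef_pos: [543.3, 271.6, 91.3]
tool_rot: [3.141, 0.002, 3.07]
force: [0.2, 0.4, 0.6]
width: 85.3
gripper_force: 0.0
```

>>> {"name": "send_rows", "arguments": {
  "rows": [
    [[0, 0, 0, 0, 0, 0], [0, 0, 0, 0, 0, 0], [0, 0, 0, 0, 0, 0], [0, 0, 0, 0, 0, 0], [0, 0, 0, 0, 0, 0], [0, 0, 0, 0, 0, 0], [0, 0, 0, 0, 0, 0], [0, 0, 0, 0, 0, 0], [0, 0, 0, 0, 0, 0], [0, 0, 0, 0, 0, 0]]
  ],
  "grip": 255
}}

```text
clock: 10.3
eef_pos: [542.6, 272.1, 90.4]
tool_rot: [3.141, 0.001, 3.071]
force: [-0.1, 0.4, 5.6]
width: 23.0
gripper_force: 60.2
```

>>> {"name": "send_rows", "arguments": {
  "rows": [
    [[0, 0, -3, 0, 0, 0], [0, 0, -7, 0, 0, 0], [0.1, -3, -11, 0, 0, -0.07], [0.2, -7.5, -11, 0, 0, -0.07], [0.3, -12, -11, 0, 0, -0.07], [0.4, -16.5, -11, 0, 0, -0.07], [0.4, -21, -11, 0, 0, -0.07], [0.4, -24.4, -11, 0, 0, -0.07], [0.4, -24.4, -11, 0, 0, -0.07], [0.4, -24.4, -11, 0, 0, -0.07]]
  ]
}}

```text
clock: 11.3
eef_pos: [520.9, 27.9, 199.6]
tool_rot: [3.141, -0.0, 3.138]
force: [-0.4, 0.7, 0.1]
width: 23.0
gripper_force: 59.4
```

>>> {"name": "send_rows", "arguments": {
  "rows": [
    [[0, 0, 0, 0, 0, 0], [0, 0, 0, 0, 0, 0], [0, 0, 0, 0, 0, 0]]
  ]
}}

```text
clock: 11.6
eef_pos: [521.1, 30.1, 199.9]
tool_rot: [3.141, 0.0, -3.14]
force: [-0.9, 0.4, -0.4]
width: 22.7
gripper_force: 59.4
```

```bash
python3 - <<'E'
from h import *
s=ctrl.read_state();d=snap("wrist","w6");print(s["clock"],s["eef_pos"],s["tool_rot"],s["width"])
E
```

```text
11.6 [521.054243    30.08672142 199.88188747] [ 3.14105063e+00  1.54009872e-05 -3.14022841e+00] 22.74694033317204
```

View pics/w6.png

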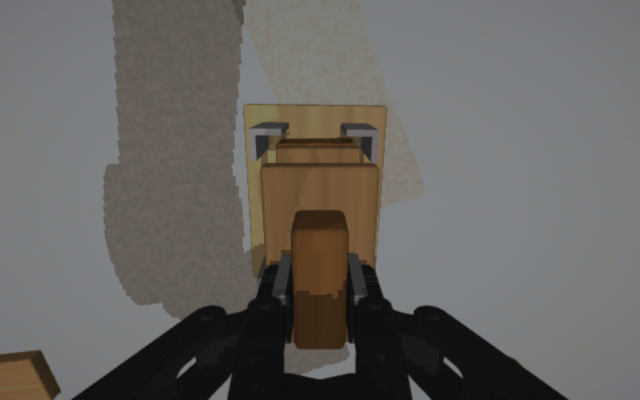

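The wrist view shows the handle board at (261–378, 164) held square above the spacer at (276–361, 140), centred between the posts. I'll lower it.

>>> {"name": "send_rows", "arguments": {
  "rows": [
    [[0, -0.1, 1.5, 0, 0, 0], [0, -0.1, 3, 0, 0, 0], [0, -0.1, 4, 0, 0, 0], [0, -0.1, 4.7, 0, 0, 0], [0, -0.1, 5.0, 0, 0, 0], [0, -0.1, 5.1, 0, 0, 0], [0, -0.1, 5.1, 0, 0, 0], [0, -0.1, 5.1, 0, 0, 0]]
  ]
}}

```text
clock: 12.45
eef_pos: [521.3, 27.8, 149.3]
tool_rot: [3.141, 0.001, 3.141]
force: [-0.3, -0.2, -0.5]
width: 23.0
gripper_force: 59.4
```

>>> {"name": "send_rows", "arguments": {
  "rows": [
    [[0, 0, 0.1, 0, 0, 0], [0, 0, 0.1, 0, 0, 0], [0, 0, 0.1, 0, 0, 0]]
  ]
}}

```text
clock: 12.75
eef_pos: [521.1, 27.7, 148.0]
tool_rot: [3.142, 0.0, 3.141]
force: [-0.0, -0.4, -0.4]
width: 22.8
gripper_force: 59.4
```

>>> {"name": "send_rows", "arguments": {
  "rows": [
    [[0, 0, 0.1, 0, 0, 0], [0, 0, 0.1, 0, 0, 0], [0, 0, 0.1, 0, 0, 0]]
  ]
}}

```text
clock: 13.05
eef_pos: [521.1, 27.7, 147.3]
tool_rot: [-3.141, 0.0, 3.141]
force: [-1.1, -0.3, 6.1]
width: 22.5
gripper_force: 60.1
```

Contact was made at 6 N. I'll release and back off upward.

>>> {"name": "send_rows", "arguments": {
  "rows": [
    [[0, 0, 0, 0, 0, 0], [0, 0, 0, 0, 0, 0], [0, 0, 0, 0, 0, 0], [0, 0, 0, 0, 0, 0], [0, 0, 0, 0, 0, 0], [0, 0, 0, 0, 0, 0], [0, 0, 0, 0, 0, 0], [0, 0, 0, 0, 0, 0]]
  ],
  "grip": 0
}}

```text
clock: 13.85
eef_pos: [521.0, 27.7, 146.9]
tool_rot: [3.142, -0.0, 3.141]
force: [-0.4, 0.9, -0.2]
width: 85.5
gripper_force: 0.0
```

>>> {"name": "send_rows", "arguments": {
  "rows": [
    [[0, 0, -2, 0, 0, 0], [0, 0, -6, 0, 0, 0], [0, 0, -10, 0, 0, 0], [0, 0, -12, 0, 0, 0], [0, 0, -12, 0, 0, 0], [0, 0, -12, 0, 0, 0]]
  ]
}}

```text
clock: 14.45
eef_pos: [520.8, 27.5, 266.8]
tool_rot: [-3.141, 0.0, 3.14]
force: [0.0, -0.0, -0.3]
width: 85.6
gripper_force: 0.0
```

```bash
python3 - <<'E'
from h import *
s=ctrl.read_state();print(s["clock"],s["eef_pos"],s["width"],s["force"])
out=[]
for n in("wrist","side"):
    d=snap(n);u,v=w2p(d,[521,28,60])[0].astype(int);r=(80,60) if n=="wrist" else (60,60)
    r=(100,150) if n=="wrist" else (50,75)
    v=min(max(v,r[1]),400-r[1]);out.append(cv2.resize(d["pixels"][v-r[1]:v+r[1],u-r[0]:u+r[0],::-1],(400,600)))
cv2.imwrite("pics/end.png",np.hstack(out))
E
```

```text
14.45 [520.81266854  27.48240913 266.8277811 ] 85.60828230784713 [ 0.0346498  -0.00206515 -0.29388526]
```

View pics/end.png

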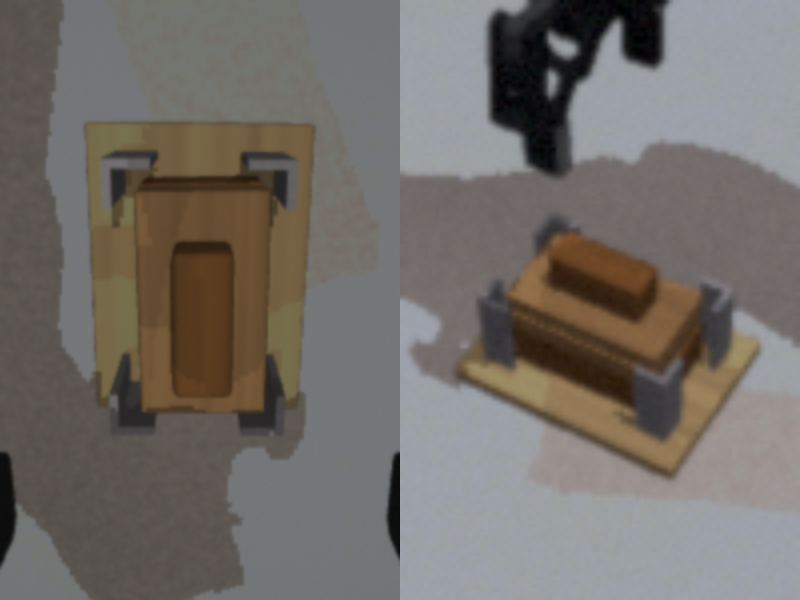

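Both views show the three boards stacked flush and square between the posts, handle up, with the gripper clear (wrist half: board at (137–268, 180–410)). I'll hand it in.

```bash
python3 -c "
from cell import ctrl
print(ctrl.finish_job())"
```

```text
the job is handed in; nothing more can be done
None
```

The job is handed in at about 14.5 s: the spacer was laid on the body and released, then the handle board was laid on it handle up, and the last pictures show all three flat and square between the posts with the gripper clear.

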